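Flip open the label printer's cover and reset it

ROBOT

A 7-joint arm with a two-finger parallel gripper is mounted at the origin on the work surface. World frame = base frame: x ahead of the robot, y to its left, z up, the work surface at z = 0. Lengths are in mm, angles in rad, forces in N, time in s.
With the tool pointing down it reaches from about 400 to 925 mm from the base axis. Payload 5.6 kg.
Tool frame: the origin (TCP) lies midway between the tips of the shut fingers; the grasp point (between the pads) lies 19 mm behind it (hold_point_z is the distance from the TCP to the grasp point, in mm); z points along the fingers, y is the line along which they close (so a half turn about z gives the same grasp; the last joint's range is limited). The gripper opens to 85 mm and grips with 20 to 120 N. Pads are 22 mm wide; open, the fingers measure 114 mm over their backs; the gripper's body (76 mm by 85 mm) begins 54 mm behind the grasp point. The pads swing forward as they close: fully open they stand 13 mm farther back than shut.
Start: joints at [1.122, 0.468, -0.012, 1.603, 0.006, 1.071, -0.056], TCP at [256.551, -597.235, 231.29] pointing down, gripper open.
Joint ranges: [-2.53, 2.53], [-0.31, 2.02], [-1.57, 1.55], [0.28, 2.44], [-1.29, 4.43], [0.15, 1.84], [-2.92, 2.92]. Speed limits (rad/s): [2.57, 2.57, 3.14, 3.14, 3.14, 3.14, 3.14].

INTERFACE

Orientations are given as a rotation vector (axis times angle).
In Python, from workcell import get_state, grab_frame, hand_in, hold_point_z gives the robot as it stands.
- The arm moves only by the tool apply_moves, never from a script. Its argument "steps" is a list of rows, each an object with "slide": the shift along the tool's x, y, z in mm, a list of three; "turn": the turn, a rotation vector about the tool's x, y, z in rad, a list of three; "gripper": the finger opening in mm, from 0 to 85.4. In form: [{"slide": [tx, ty, tz], "turn": [rx, ry, rz], "gripper": gripper}, ...]. A call has 1 to 8 rows; each row shifts and turns the commanded pose from where the row before left it, along the tool's axes as they then stand; what a row does not reach is not made up. A row lasts 1/12 s, in which the tool goes at most 41.7 mm and 7.16 degrees, less where a joint would pass 70% of its speed; a pose out of reach is approached as far as the arm can. A call is refused whole if a number of a shift passes 41.7 or a number of a turn 0.125, either way. A call with a gripper value outside its range is refused whole. The fingers move at their own pace and stop on an object; "grip_force" is the grip in N (left out, the last holds). Time passes only in rows, so rows that do not move let the fingers close. It gives the time, the measured TCP pose, the force, the opening and the grip force at its end, in the units of the state.
- get_state(): the state, without advancing time (a new reading comes with each control period).
- grab_frame(name): name is "scene" or "top"; returns a dict with "frame" (400x640x3 uint8, red, green, blue), "K" (3x3 intrinsics, pixels), "origin" and "orientation" of the camera in the world. Camera axes: x right, y down, z forward; pixel columns grow to the right and rows downward; lengths in mm; the calibration is good to about 2 mm. A picture is of the moment at which its call begins. There is no depth.
- hand_in(): hands the job in; it is judged then, once.
The state is a dict: "t": time; "q": joint angles; "joint_vel": joint speeds; "tau": joint torques, N m; "eef_pos": TCP position; "ee_rot": TCP orientation; "ft_force": force on the tool from outside, world axes, zero at the start; "moment": the same for the moment, N m; "grip_width": opening from 0.0 (shut) to 1.0 (fully open); "grasp_force": force on a finger pad.
Only numpy, scipy, OpenCV 4.12 (cv2) and the standard library are available. Lean on these libraries where they do the work, as an engineer would, in place of code of your own. Each camera call takes 0.05 s, during which the arm holds its last target. There are 200 camera calls.

TASK

Reset the used label printer: push its black cover up by the orange tab and flip it right over backwards, so that it stays open by its own weight, then press the green button inside all the way down and let go, leaving the cover open. Only touch and push: grip nothing, do not force the cover, do not lift, tip or shove the printer, do not press the red button, and leave everything else on the bench where it stands.

Things in the scene. Friction and masses are not known exactly. Their poses are not given: they have to be found in the camera images.
- printer: grey label printer with a black cover: open-topped case 190 (x) x 200 (y) x 100 mm high, 6 mm walls, 3 kg, loose on the bench. Origin at the centre of its underside; +x points to its back (hinge side), z up. Inside: a white label roll in the rear half (top 82 mm above the bench) and in front a black deck 70 mm above the bench with two buttons
- cover (a joint): angle of the black cover in rad: 0 shut (flat on top of the case), 1.57 upright, 1.95 at its stop, leaning back. It turns freely (240 g): it falls shut when let go short of upright and falls back against its stop when let go past upright (by itself from about 1.6)
- cover_hinge (a point): middle of the cover's hinge axis, which runs along the printer's y at the case's back top edge (95 mm behind the printer's origin, 101 mm above the bench). The cover, 190 x 200 mm and 8 mm thick, reaches 190 mm forward from here; its underside lies in the plane through the axis
- cover_tab (a point): underside of the orange tab in the middle of the cover's front edge, 207 mm from the hinge axis. The tab is 80 mm wide, 6 mm thick and juts 30 mm out from the case's front wall (this point 17 mm out); free beneath down to the bench (101 mm when shut), so a fingertip slanting forward fits under it. The point's x axis runs from tab to hinge
- green_top (a point): top centre of the green reset button (26 mm across) on the deck under the cover, 92 mm above the bench when up, 8 mm below the case's rim, 54 mm in front of the printer's origin and 45 mm to its +y side; free all round for 25 mm at least; pressed straight down
- green (a joint): travel of the green button in m: 0 up, 0.006 fully down; a spring brings it back up; about 1.5 N starts it and 5 N holds it fully down
- red (a joint): travel of the red button in m (same kind of button on the deck, 45 mm to the printer's -y side, 90 mm from the green one): 0 up, 0.006 fully down; must be left alone
- spare_roll: spare white label roll standing on end, 72 mm across, 55 mm high, beside the printer; a loose bystander, origin at the centre of its underside
- jar: small amber jar, 60 mm across, 85 mm high, beside the printer; a loose bystander, origin at the centre of its underside
- mug: blue mug, 80 mm across, 90 mm high; a loose bystander, origin at the centre of its underside
- adaptor: black power adaptor, about 100 x 55 x 35 mm; a loose bystander, origin at the centre of its underside
- scanner: grey barcode scanner on a small black foot, about 105 x 75 mm, 115 mm high; a loose bystander, origin at the centre of its underside
- phone: black desk telephone with grey handset, 170 x 160 mm, 60 mm high; a loose bystander, origin at the centre of its underside
- driver: red-handled screwdriver about 200 mm long, lying on the bench; a loose bystander, origin at the underside

How it is judged (in metres and radians):
On the way, in this order (a step that is already met when the one before it is completed fails the run):
1. the cover is flipped over backwards past upright, leaning back near its stop (value of joint cover above 1.75 rad), for 0.2 s.
2. the green button is pressed down with the cover open (value of joint green above 0.0048 m and value of joint cover above 1.75 rad), for 0.05 s.
At the end, for the whole second after the job is handed in: The cover leans back open by itself (beyond 1.8 rad), both buttons are up again after the green one went at least 4.8 mm down, the printer stands level within 30 mm of where it stood, and every bystander is within 25 mm of its place (value of joint cover above 1.8 rad and value of joint each of green, red below 0.0015 m and distance of printer from where it was at the start of the episode below 0.03 m and angle between printer's own z axis and vertical below 0.05 rad and linear speed of printer below 0.02 m/s and distance of each of spare_roll, jar, mug, adaptor, scanner, phone, driver from where it was at the start of the episode below 0.025 m); the robot touches nothing.
It fails at once if the red button is pressed (value of joint red above 0.003 m).
It fails at once if the printer is lifted or tipped (height (world z) of printer above 0.015 m or angle between printer's own z axis and vertical above 0.12 rad).
It fails at once if the printer is shoved more than 40 mm (distance of printer from where it was at the start of the episode above 0.04 m).
It fails at once if the cover is gripped or forced (more than 30 N from the fingers) (contact force between the fingers and cover above 30 N).
It fails at once if a bystander is moved or lifted by more than 30 mm (distance of any of spare_roll, jar, mug, adaptor, scanner, phone, driver from where it was at the start of the episode above 0.03 m).
It also fails if it takes over 48 s, if anything falls off the work surface, if the arm or the gripper's body presses on something with over 40 N, if the wrist force passes 120 N, or if a joint passes its speed limit or range.

## Working session

There is one attempt and no reset: what is moved stays moved. The work goes in short steps, Python scripts to look and compute and a tool call to move; the robot and the scene stay as the last step left them, time stands still between calls to the robot, and variables do not carry over. Pictures are saved under pics/ and viewed, at most 10 in all, crops included, and the job is handed in when it is done.

Besides the shell and the picture viewer there is one more tool, called after "Call:" by a JSON object that holds its "name" and its "arguments", one argument or row to a line. apply_moves: Moves the arm, as the interface text tells. Its arguments: {"type":"object","properties":{"steps":{"type":"array","items":{"type":"object","properties":{"slide":{"type":"array","items":{"type":"number"}},"turn":{"type":"array","items":{"type":"number"}},"gripper":{"type":"number"}}}},"grip_force":{"type":"number"}},"required":["steps"]}

```bash
mkdir -p pics
python3 - <<'E'
from workcell import *
import cv2,numpy as np
s=get_state();print({k:np.round(v,3) if k!='t' else v for k,v in s.items()},hold_point_z)
for n in("scene","top"):
    f=grab_frame(n);cv2.imwrite(f"pics/{n}0.png",f["frame"][:,:,::-1]);np.savez(f"{n}0.npz",**f)
    print(n,f["K"],f["origin"],f["orientation"])
E
```

```text
{'t': 0.0, 'q': array([ 1.122,  0.468, -0.012,  1.604,  0.006,  1.071, -0.056]), 'joint_vel': array([ 0.001, -0.001, -0.002, -0.002, -0.001, -0.002,  0.001]), 'tau': array([ 0.0000e+00, -5.3238e+01,  2.2000e-02, -2.5130e+01,  1.1000e-02,
        8.0000e-03, -0.0000e+00]), 'eef_pos': array([ 256.309, -596.712,  230.3  ]), 'ee_rot': array([-3.075e+00, -6.330e-01,  1.000e-03]), 'ft_force': array([ 0.098,  0.427, -0.073]), 'moment': array([ 0.003,  0.013, -0.018]), 'grasp_force': np.float64(0.0), 'grip_width': np.float64(1.001)} 18.700000000000003
scene [[416.57060328   0.         321.67287727]
 [  0.         416.57060328 197.27189172]
 [  0.           0.           1.        ]] [1384.26460664 -324.69724464  795.91429365] [-1.92571017 -1.30033042  0.65878657]
top [[506.38944904   0.         319.1032811 ]
 [  0.         506.38944904 195.67761362]
 [  0.           0.           1.        ]] [ 268.26162918  -35.03269217 1559.17474469] [-2.15746783  2.09877027 -0.15682603]
```

View pics/scene0.png

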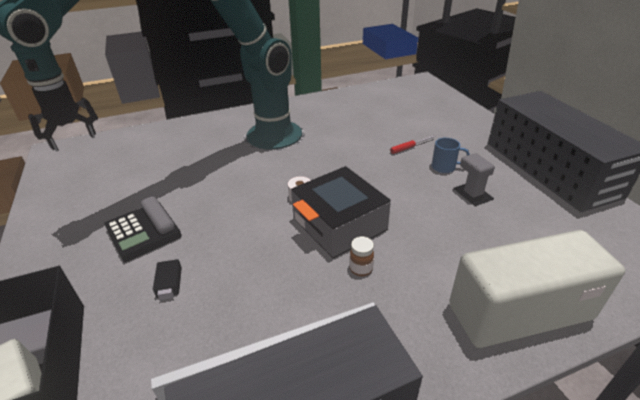

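View pics/top0.png

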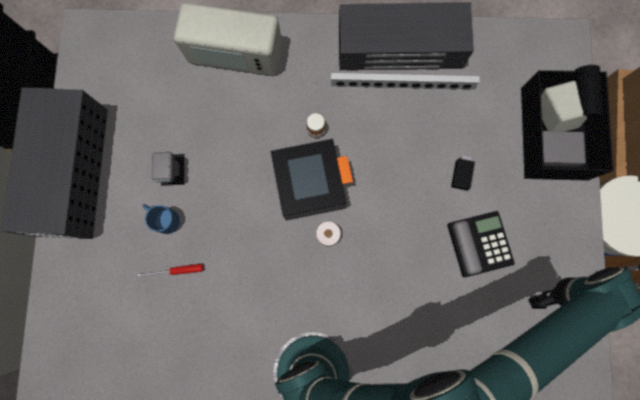

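The top view shows the printer at about (310,180) with its tab (345,170) facing world -y. The jar (317,124) and spare roll (328,233) stand on either side of it. The scene view shows the tab at (306,210).

```bash
cat > h.py <<'E'
import numpy as np,cv2
from scipy.spatial.transform import Rotation as R
def ray(f,uv,z):
    d=R.from_rotvec(f["orientation"]).as_matrix()@np.linalg.inv(f["K"])@np.array([*uv,1.])
    o=f["origin"];return o+d*(z-o[2])/d[2]
def proj(f,p):
    c=f["K"]@(R.from_rotvec(f["orientation"]).as_matrix().T@(np.array(p)-f["origin"]));return c[:2]/c[2]
def blob(m):
    n,l,s,c=cv2.connectedComponentsWithStats(m.astype(np.uint8));i=1+np.argmax(s[1:,4]);return (l==i).astype(np.uint8),s[i],c[i]
E
python3 - <<'E'
from h import *
for n in("top","scene"):
    f=np.load(n+"0.npz");hsv=cv2.cvtColor(f["frame"],cv2.COLOR_RGB2HSV)
    m=(hsv[...,0]>5)&(hsv[...,0]<18)&(hsv[...,1]>190)&(hsv[...,2]>150)
    b,s,c=blob(m);print(n,s,c,ray(f,c,107))
    cn=cv2.findContours(b,0,2)[0][0];q=cv2.boxPoints(cv2.minAreaRect(cn));print([ray(f,p,107)[:2].round(1) for p in q])
    if n=="top":
        g=f["frame"].max(2)<75; g[:135]=0;g[222:]=0;g[:,:262]=0;g[:,360:]=0
        b,s,c=blob(g);cn=cv2.findContours(b,0,2)[0][0];r=cv2.minAreaRect(cv2.convexHull(cn));print(s,r)
        q=cv2.boxPoints(r);P=np.array([ray(f,p,109)[:2] for p in q]);print(P.round(1),P.mean(0),np.linalg.norm(np.diff(P,axis=0),axis=1))
        for nm,u,z in(("jar",(317,122),85),("roll",(328.5,233),55)):print(nm,ray(f,u,z))
E
```

```text
top [338 157  14  26 225] [344.11555556 169.61333333] [587.23305752 -78.21013194 107.        ]
[array([620.7, -55.7]), array([627.7, -82.2]), array([ 554.5, -100.2]), array([547.7, -73.9])]
[ 271  139   84   81 3261] ((314.0, 178.0), (70.601806640625, 76.09306335449219), 78.69007110595703)
[[ 637.8  142.2]
 [ 688.7  -76.8]
 [ 482.8 -121.1]
 [ 433.6   93. ]] [560.7316839   9.3168002] [224.84613031 210.57011016 219.69555218]
jar [737.13487472   6.10493217  85.        ]
roll [404.78654765 -37.34933192  55.        ]Traceback (most recent call last):
  File "<stdin>", line 5, in <module>
  File "h.py", line 9, in blob
    n,l,s,c=cv2.connectedComponentsWithStats(m.astype(np.uint8));i=1+np.argmax(s[1:,4]);return (l==i).astype(np.uint8),s[i],c[i]
                                                                     ~~~~~~~~~^^^^^^^^^
    return _wrapfunc(a, 'argmax', axis=axis, out=out, **kwds)
    return bound(*args, **kwds)
ValueError: attempt to get argmax of an empty sequence
```

Call:
{"name": "apply_moves", "arguments": {
  "steps": [
    {"slide": [30,-14,-2],"turn": [0,0,0],"gripper": 0},
    {"slide": [30,-14,-2],"turn": [0,0,0],"gripper": 0},
    {"slide": [30,-14,-2],"turn": [0,0,0],"gripper": 0},
    {"slide": [30,-14,-2],"turn": [0,0,0],"gripper": 0},
    {"slide": [30,-14,-2],"turn": [0,0,0],"gripper": 0},
    {"slide": [30,-14,-2],"turn": [0,0,0],"gripper": 0},
    {"slide": [30,-14,-2],"turn": [0,0,0],"gripper": 0},
    {"slide": [30,-14,-2],"turn": [0,0,0],"gripper": 0}
  ]
}}

```text
t: 0.77
eef_pos: [433.5, -398.1, 247.0]
ee_rot: [-3.077, -0.633, 0.001]
ft_force: [0.8, -0.3, 0.2]
grip_width: -0.002
grasp_force: 0.0
```

Call:
{"name": "apply_moves", "arguments": {
  "steps": [
    {"slide": [30,-14,-2],"turn": [0,0,0],"gripper": 0},
    {"slide": [30,-14,-2],"turn": [0,0,0],"gripper": 0},
    {"slide": [30,-14,-2],"turn": [0,0,0],"gripper": 0},
    {"slide": [30,-14,-2],"turn": [0,0,0],"gripper": 0},
    {"slide": [30,-14,-2],"turn": [0,0,0],"gripper": 0},
    {"slide": [30,-14,-2],"turn": [0,0,0],"gripper": 0},
    {"slide": [0,0,0],"turn": [0,0,0.085],"gripper": 0},
    {"slide": [0,0,0],"turn": [0,0,0.085],"gripper": 0}
  ]
}}

```text
t: 1.43
eef_pos: [566.6, -248.3, 258.7]
ee_rot: [-3.118, -0.371, 0.0]
ft_force: [0.1, 0.4, -0.1]
grip_width: 0.003
grasp_force: 0.0
```

Call:
{"name": "apply_moves", "arguments": {
  "steps": [
    {"slide": [0,0,0],"turn": [0.12,0,0],"gripper": 0},
    {"slide": [0,0,0],"turn": [0.12,0,0],"gripper": 0},
    {"slide": [0,0,0],"turn": [0.12,0,0],"gripper": 0},
    {"slide": [0,0,0],"turn": [0.12,0,0],"gripper": 0}
  ]
}}

```text
t: 1.77
eef_pos: [565.4, -251.6, 260.2]
ee_rot: [-2.641, -0.314, 0.075]
ft_force: [0.3, -0.4, -0.9]
grip_width: -0.004
grasp_force: 0.0
```

```bash
cat > st.py <<'E'
import sys
from h import *
from workcell import *
s=get_state();M=R.from_rotvec(s["ee_rot"]).as_matrix()
a=np.arctan2(-73,18.2)+np.pi; a=np.arctan2(.973,-.23)
T=np.array([587.2,-78.2,101]); H=T+205*np.array([np.cos(a),np.sin(a),0])
P=np.array([[np.cos(a),np.sin(a),0],[-np.sin(a),np.cos(a),0],[0,0,1]])   # rows: printer axes
p=P@(s["eef_pos"]-H)+[95,0,101]   # printer frame
print("t",round(s["t"],2),"q",s["q"].round(2),"F",s["ft_force"].round(1));print("tcp printer",p.round(1),"\ntool axes in printer (cols)\n",(P@M).round(3))
if len(sys.argv)>3:
    t=np.array(list(map(float,sys.argv[1:4]))); print("slide needed",((P@M).T@(t-p)).round(1))
E
python3 st.py -200 0 150
```

```text
t 1.77 q [ 0.66  0.6  -0.2   1.41 -0.25  1.47 -0.79] F [ 0.3 -0.4 -0.9]
tcp printer [-273.7   61.1  260.2] 
tool axes in printer (cols)
 [[ 0.004 -0.885  0.466]
 [-1.    -0.004  0.   ]
 [ 0.002 -0.466 -0.885]]
slide needed [ 61.2 -13.7 131.8]
```

Call:
{"name": "apply_moves", "arguments": {
  "steps": [
    {"slide": [15,0,0],"turn": [0.11,0,0],"gripper": 0},
    {"slide": [15,0,0],"turn": [0.11,0,0],"gripper": 0},
    {"slide": [15,0,0],"turn": [0.11,0,0],"gripper": 0},
    {"slide": [16,0,0],"turn": [0.11,0,0],"gripper": 0},
    {"slide": [0,0,0],"turn": [0.1,0,0],"gripper": 0},
    {"slide": [0,0,0],"turn": [0,0,0],"gripper": 0}
  ]
}}

```text
t: 2.27
eef_pos: [623.6, -237.3, 249.7]
ee_rot: [-2.1, -0.243, 0.146]
ft_force: [0.1, -1.6, -3.6]
grip_width: 0.003
grasp_force: 0.0
```

```bash
python3 st.py -200 0 72
```

```text
t 2.27 q [ 0.8   0.99 -0.46  1.05 -0.4   1.84 -0.91] F [ 0.1 -1.6 -3.6]
tcp printer [-273.2    1.2  249.7] 
tool axes in printer (cols)
 [[ 0.002 -0.514  0.858]
 [-1.     0.004  0.005]
 [-0.006 -0.858 -0.514]]
slide needed [  2.3 114.9 154.1]
```

Call:
{"name": "apply_moves", "arguments": {
  "steps": [
    {"slide": [0,0,0],"turn": [-0.1,0,0],"gripper": 0},
    {"slide": [0,15,15],"turn": [0,0,0],"gripper": 0},
    {"slide": [0,15,15],"turn": [0,0,0],"gripper": 0},
    {"slide": [0,15,15],"turn": [0,0,0],"gripper": 0},
    {"slide": [0,15,15],"turn": [0,0,0],"gripper": 0},
    {"slide": [0,0,0],"turn": [0,0,0],"gripper": 0}
  ]
}}

```text
t: 2.77
eef_pos: [619.3, -225.5, 171.8]
ee_rot: [-2.214, -0.261, 0.137]
ft_force: [0.1, 0.1, -1.2]
grip_width: -0.0
grasp_force: 0.0
```

```bash
python3 st.py -200 0 72
```

```text
t 2.77 q [ 0.78  0.99 -0.42  1.16 -0.33  1.66 -0.83] F [ 0.1  0.1 -1.2]
tcp printer [-260.8    2.6  171.8] 
tool axes in printer (cols)
 [[ 0.006 -0.609  0.793]
 [-1.     0.002  0.008]
 [-0.006 -0.793 -0.609]]
slide needed [  3.6  42.1 109. ]
```

Call:
{"name": "apply_moves", "arguments": {
  "steps": [
    {"slide": [1,5,30],"turn": [0,0,0],"gripper": 0},
    {"slide": [1,5,30],"turn": [0,0,0],"gripper": 0},
    {"slide": [1,5,30],"turn": [0,0,0],"gripper": 0},
    {"slide": [0,5,30],"turn": [0,0,0],"gripper": 0},
    {"slide": [0,2,20],"turn": [0,0,0],"gripper": 0},
    {"slide": [0,0,0],"turn": [0,0,0],"gripper": 0},
    {"slide": [0,0,0],"turn": [0,0,0],"gripper": 0}
  ]
}}

```text
t: 3.35
eef_pos: [602.1, -130.9, 73.6]
ee_rot: [-2.216, -0.264, 0.13]
ft_force: [0.1, -1.2, 0.9]
grip_width: -0.001
grasp_force: 0.0
```

```bash
python3 st.py -119 0 68
python3 - <<'E'
from h import *
from workcell import *
f=grab_frame("scene");i=f["frame"][120:320,210:450,::-1];cv2.imwrite("pics/a.png",cv2.resize(i,None,fx=3.3,fy=3,interpolation=2))
E
```

```text
t 3.35 q [ 0.73  1.02 -0.44  1.38 -0.34  1.39 -0.79] F [ 0.1 -1.2  0.9]
tcp printer [-164.7   -2.4   73.6] 
tool axes in printer (cols)
 [[ 0.005 -0.611  0.792]
 [-1.    -0.003  0.004]
 [-0.    -0.792 -0.611]]
slide needed [ -2.1 -23.5  39.6]
```

View pics/a.png

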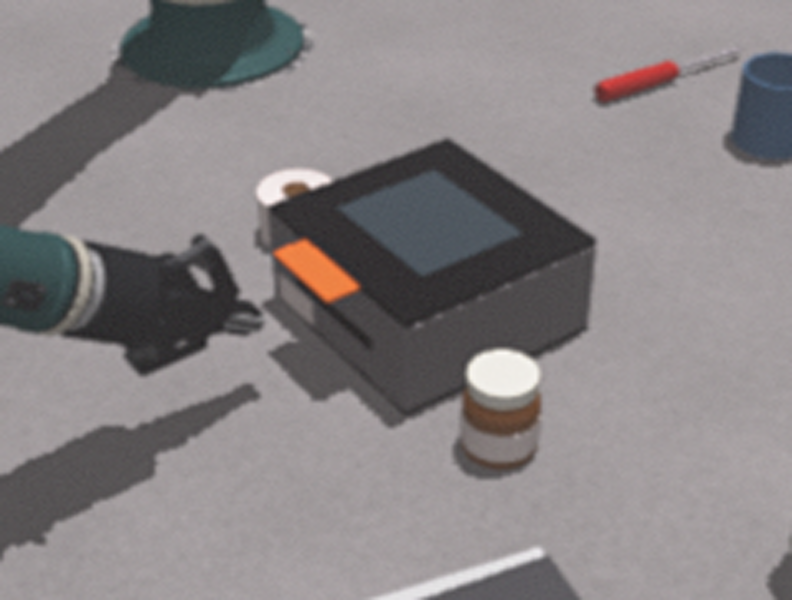

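The gripper tip, at crop (250,318), sits in front of and below the orange tab (318,270), ready to slide under.

Call:
{"name": "apply_moves", "arguments": {
  "steps": [
    {"slide": [-1,-12,20],"turn": [0,0,0],"gripper": 0},
    {"slide": [-1,-12,20],"turn": [0,0,0],"gripper": 0},
    {"slide": [0,0,0],"turn": [0,0,0],"gripper": 0},
    {"slide": [0,0,0],"turn": [0,0,0],"gripper": 0}
  ]
}}

```text
t: 3.73
eef_pos: [590.1, -86.8, 68.7]
ee_rot: [-2.216, -0.264, 0.127]
ft_force: [0.3, -0.5, 0.8]
grip_width: 0.0
grasp_force: 0.0
```

```bash
python3 st.py -119 0 68
python3 - <<'E'
from h import *
from workcell import *
f=grab_frame("scene");i=f["frame"][170:270,250:370,::-1];cv2.imwrite("pics/b.png",cv2.resize(i,None,fx=5,fy=5,interpolation=2))
E
```

```text
t 3.73 q [ 0.71  0.99 -0.46  1.48 -0.36  1.3  -0.8 ] F [ 0.3 -0.5  0.8]
tcp printer [-119.1   -0.9   68.7] 
tool axes in printer (cols)
 [[ 0.004 -0.611  0.791]
 [-1.    -0.004  0.002]
 [ 0.002 -0.791 -0.611]]
slide needed [-0.9  0.5  0.5]
```

View pics/b.png

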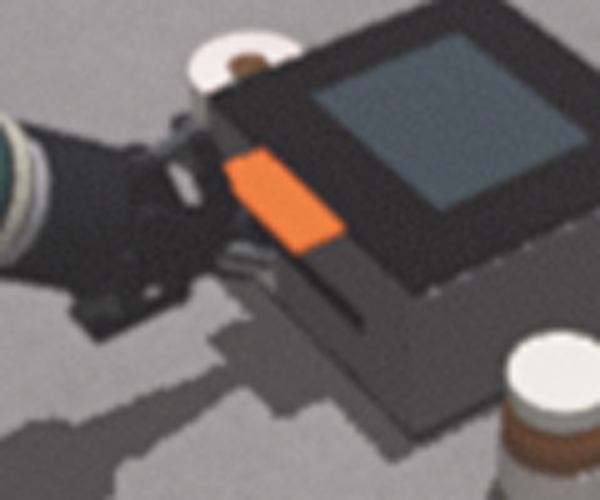

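The tip, at crop (255,260), is under the orange tab (290,200) and clear of the wall. I'll start the lift.

Call:
{"name": "apply_moves", "arguments": {
  "steps": [
    {"slide": [0,-10,-8],"turn": [0,0,0],"gripper": 0},
    {"slide": [0,-11.6,-8.3],"turn": [0,0,0],"gripper": 0},
    {"slide": [0,-12.2,-7.5],"turn": [0,0,0],"gripper": 0},
    {"slide": [0,-12.7,-6.6],"turn": [0,0,0],"gripper": 0},
    {"slide": [0,-13.1,-5.7],"turn": [0,0,0],"gripper": 0},
    {"slide": [0,-13.5,-4.8],"turn": [0,0,0],"gripper": 0},
    {"slide": [0,0,0],"turn": [0,0,0],"gripper": 0}
  ]
}}

```text
t: 4.37
eef_pos: [587.6, -73.0, 153.8]
ee_rot: [-2.215, -0.266, 0.125]
ft_force: [1.0, -0.7, 0.0]
grip_width: 0.001
grasp_force: 0.7
```

```bash
python3 st.py -119 0 68
python3 - <<'E'
from h import *
from workcell import *
f=grab_frame("scene");i=f["frame"][120:270,230:430,::-1];cv2.imwrite("pics/c.png",cv2.resize(i,None,fx=3,fy=3,interpolation=2))
E
```

```text
t 4.37 q [ 0.72  0.87 -0.49  1.5  -0.4   1.37 -0.86] F [ 1.  -0.7  0. ]
tcp printer [-105.    -1.6  153.8] 
tool axes in printer (cols)
 [[ 0.005 -0.611  0.792]
 [-1.    -0.007  0.001]
 [ 0.004 -0.792 -0.611]]
slide needed [-2.1 76.5 41.4]
```

View pics/c.png

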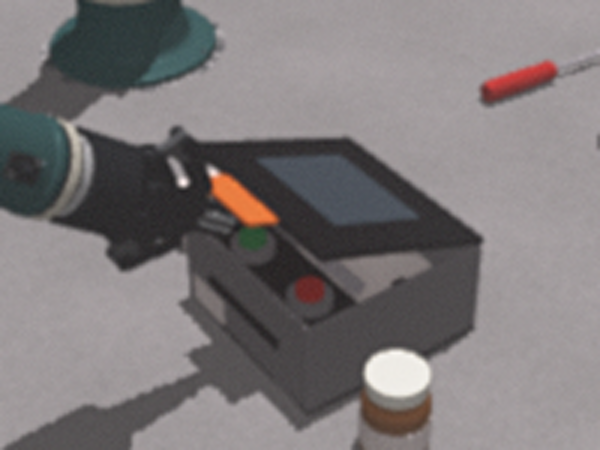

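The cover is open by about 25 degrees on the fingertip. The green button shows at crop (253,240) and the red at (310,292), and the printer hasn't moved.

Call:
{"name": "apply_moves", "arguments": {
  "steps": [
    {"slide": [0,-13.8,-3.8],"turn": [0,0,0],"gripper": 0},
    {"slide": [0,-14,-2.9],"turn": [0,0,0],"gripper": 0},
    {"slide": [0,-14.2,-1.9],"turn": [0,0,0],"gripper": 0},
    {"slide": [0,-14.3,-0.9],"turn": [0,0,0],"gripper": 0},
    {"slide": [0,-14.3,0.1],"turn": [0,0,0],"gripper": 0},
    {"slide": [0,-14.3,1.1],"turn": [0,0,0],"gripper": 0},
    {"slide": [0,-14.1,2.1],"turn": [0,0,0],"gripper": 0},
    {"slide": [0,-14,3.1],"turn": [0,0,0],"gripper": 0}
  ]
}}

```text
t: 5.08
eef_pos: [570.6, -8.4, 242.4]
ee_rot: [-2.214, -0.263, 0.129]
ft_force: [0.7, -0.8, 0.2]
grip_width: 0.003
grasp_force: 0.5
```

```bash
python3 st.py -119 0 68
```

```text
t 5.08 q [ 0.7   0.71 -0.55  1.58 -0.47  1.39 -0.95] F [ 0.7 -0.8  0.2]
tcp printer [-3.830e+01  1.000e-01  2.424e+02] 
tool axes in printer (cols)
 [[ 0.004 -0.61   0.793]
 [-1.    -0.002  0.003]
 [-0.    -0.793 -0.61 ]]
slide needed [ -0.2 187.4  42.3]
```

Call:
{"name": "apply_moves", "arguments": {
  "steps": [
    {"slide": [0,-13.7,4],"turn": [0,0,0],"gripper": 0},
    {"slide": [0,-13.4,5],"turn": [0,0,0],"gripper": 0},
    {"slide": [0,-13,5.9],"turn": [0,0,0],"gripper": 0},
    {"slide": [0,-12.6,6.8],"turn": [0,0,0],"gripper": 0},
    {"slide": [0,-12,7.7],"turn": [0,0,0],"gripper": 0},
    {"slide": [0,-11.5,8.5],"turn": [0,0,0],"gripper": 0},
    {"slide": [0,-10.9,9.3],"turn": [0,0,0],"gripper": 0},
    {"slide": [0,0,0],"turn": [0,0,0],"gripper": 0}
  ]
}}

```text
t: 5.75
eef_pos: [548.1, 82.5, 282.7]
ee_rot: [-2.211, -0.268, 0.132]
ft_force: [-0.1, -0.3, 0.7]
grip_width: -0.003
grasp_force: 0.0
```

```bash
python3 st.py -119 0 68
python3 - <<'E'
from h import *
from workcell import *
f=grab_frame("scene");i=f["frame"][70:270,210:450,::-1];cv2.imwrite("pics/d.png",cv2.resize(i,None,fx=3,fy=3,interpolation=2))
E
```

```text
t 5.75 q [ 0.65  0.6  -0.62  1.69 -0.55  1.32 -1.02] F [-0.1 -0.3  0.7]
tcp printer [ 55.4   1.1 282.7] 
tool axes in printer (cols)
 [[ 0.009 -0.608  0.794]
 [-1.    -0.006  0.007]
 [ 0.    -0.794 -0.608]]
slide needed [ -0.5 276.5  -7.9]
```

View pics/d.png

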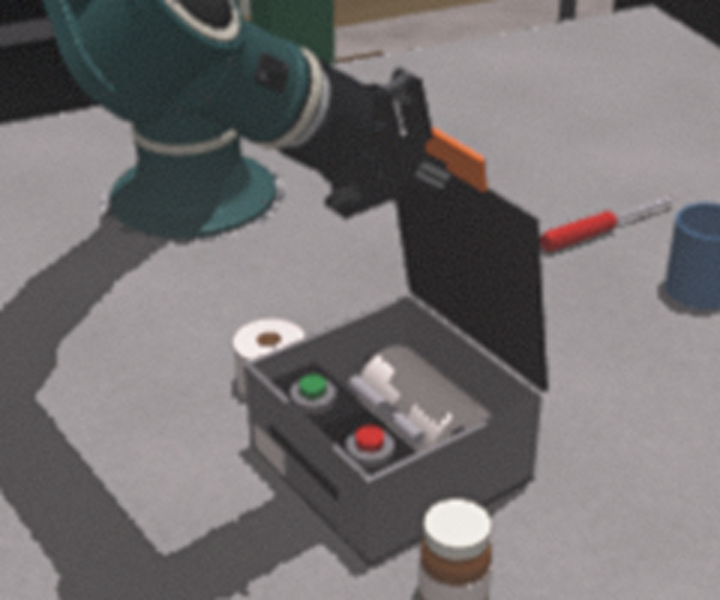

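The cover is nearly upright, with the tab at crop (458,160) and the fingertip at (432,175) against its underside. I'll carry on past upright.

Call:
{"name": "apply_moves", "arguments": {
  "steps": [
    {"slide": [0,-7,8],"turn": [0,0,0],"gripper": 0},
    {"slide": [0,-6,8],"turn": [0,0,0],"gripper": 0},
    {"slide": [0,-6,8],"turn": [0,0,0],"gripper": 0},
    {"slide": [0,-6,8],"turn": [0,0,0],"gripper": 0},
    {"slide": [0,-6,8],"turn": [0,0,0],"gripper": 0},
    {"slide": [0,-6,8],"turn": [0,0,0],"gripper": 0},
    {"slide": [0,-6,8],"turn": [0,0,0],"gripper": 0},
    {"slide": [0,0,0],"turn": [0,0,0],"gripper": 0}
  ]
}}

```text
t: 6.47
eef_pos: [531.8, 149.7, 281.8]
ee_rot: [-2.212, -0.266, 0.132]
ft_force: [-0.7, -0.4, 1.2]
grip_width: -0.0
grasp_force: 0.0
```

Call:
{"name": "apply_moves", "arguments": {
  "steps": [
    {"slide": [0,0,0],"turn": [0,0,0],"gripper": 0},
    {"slide": [0,0,0],"turn": [0,0,0],"gripper": 0},
    {"slide": [0,0,0],"turn": [0,0,0],"gripper": 0},
    {"slide": [0,0,0],"turn": [0,0,0],"gripper": 0}
  ]
}}

```text
t: 6.8
eef_pos: [533.5, 146.3, 281.2]
ee_rot: [-2.214, -0.261, 0.129]
ft_force: [0.3, 0.4, -0.1]
grip_width: 0.002
grasp_force: 0.0
```

```bash
python3 st.py -41 45 200
python3 - <<'E'
from h import *
from workcell import *
f=grab_frame("scene");i=f["frame"][70:270,210:450,::-1];cv2.imwrite("pics/e.png",cv2.resize(i,None,fx=3,fy=3,interpolation=2))
E
```

```text
t 6.8 q [ 0.59  0.56 -0.65  1.76 -0.6   1.22 -1.06] F [ 0.3  0.4 -0.1]
tcp printer [120.8   0.6 281.2] 
tool axes in printer (cols)
 [[ 0.003 -0.61   0.793]
 [-1.    -0.001  0.002]
 [-0.001 -0.793 -0.61 ]]
slide needed [-44.8 163.  -78.6]
```

View pics/e.png

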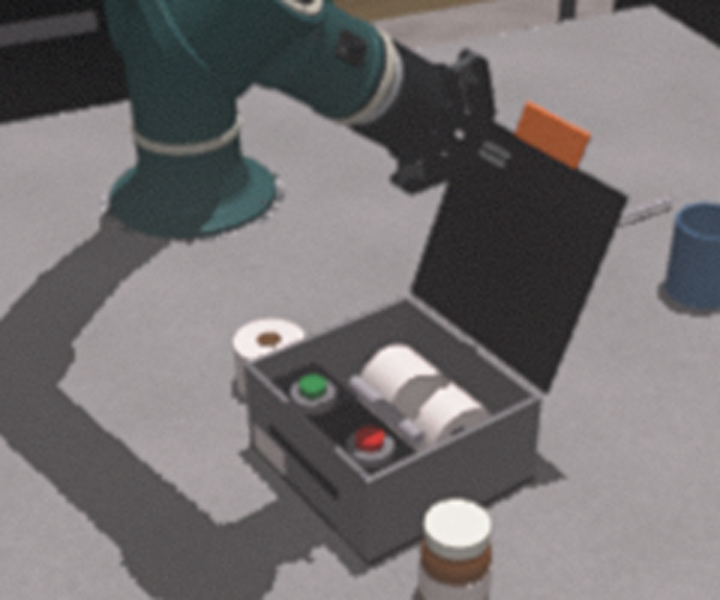

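The cover now leans back on its stop, clear of the fingers. The green button is at crop (313,384) and the printer is still in place. Next I back off and bring the tool upright.

Call:
{"name": "apply_moves", "arguments": {
  "steps": [
    {"slide": [0,16,-20],"turn": [0,0,0],"gripper": 0},
    {"slide": [0,16,-20],"turn": [0,0,0],"gripper": 0},
    {"slide": [0,16,-20],"turn": [0,0,0],"gripper": 0},
    {"slide": [0,16,-20],"turn": [0,0,0],"gripper": 0},
    {"slide": [0,16,-20],"turn": [0,0,0],"gripper": 0},
    {"slide": [0,16,-20],"turn": [0,0,0],"gripper": 0},
    {"slide": [0,16,-20],"turn": [0,0,0],"gripper": 0},
    {"slide": [0,0,0],"turn": [0,0,0],"gripper": 0}
  ]
}}

```text
t: 7.52
eef_pos: [576.7, -34.1, 276.2]
ee_rot: [-2.218, -0.252, 0.126]
ft_force: [-0.9, -1.3, 0.6]
grip_width: 0.003
grasp_force: 0.0
```

Call:
{"name": "apply_moves", "arguments": {
  "steps": [
    {"slide": [-6,0,0],"turn": [-0.115,0,0],"gripper": 0},
    {"slide": [-6,0,0],"turn": [-0.115,0,0],"gripper": 0},
    {"slide": [-6,0,0],"turn": [-0.115,0,0],"gripper": 0},
    {"slide": [-6,0,0],"turn": [-0.115,0,0],"gripper": 0},
    {"slide": [-6,0,0],"turn": [-0.115,0,0],"gripper": 0},
    {"slide": [-6,0,0],"turn": [-0.115,0,0],"gripper": 0},
    {"slide": [-6,0,0],"turn": [-0.115,0,0],"gripper": 0},
    {"slide": [-3,0,0],"turn": [-0.11,0,0],"gripper": 0}
  ]
}}

```text
t: 8.18
eef_pos: [531.1, -37.9, 279.2]
ee_rot: [3.115, 0.369, 0.004]
ft_force: [1.0, 0.3, 0.5]
grip_width: -0.001
grasp_force: 0.0
```

```bash
python3 st.py -54 45 112
python3 - <<'E'
from h import *
from workcell import *
for n in("scene","top"):
    f=grab_frame(n);hsv=cv2.cvtColor(f["frame"],cv2.COLOR_RGB2HSV)
    for nm,lo,hi in(("green",50,75),("red",-1,5)):
        m=(hsv[...,0]>lo)&(hsv[...,0]<hi)&(hsv[...,1]>110)&(hsv[...,2]>60)
        if n=="scene":m[:,:280]=0;m[:,400:]=0;m[:170]=0
        else:m[:,:250]=0;m[:,380:]=0;m[:130]=0;m[230:]=0
        if m.sum(): b,s,c=blob(m);print(n,nm,s,c,ray(f,c,91).round(1))
    cv2.imwrite(f"pics/f{n}.png",f["frame"][:,:,::-1])
E
```

```text
t 8.18 q [ 0.38  0.26 -0.44  1.82  0.13  1.09 -1.44] F [1.  0.3 0.5]
tcp printer [-57.8  45.3 279.2] 
tool axes in printer (cols)
 [[ 0.004 -1.    -0.006]
 [-1.    -0.004 -0.002]
 [ 0.002  0.006 -1.   ]]
slide needed [-1.000e-01 -4.800e+00  1.672e+02]
scene green [311 195   3   4   9] [312.11111111 196.33333333] [528.1 -35.9  91. ]
scene red [329 212   9   8  60] [333.01666667 215.33333333] [624.4 -13.6  91. ]
```

View pics/fscene.png

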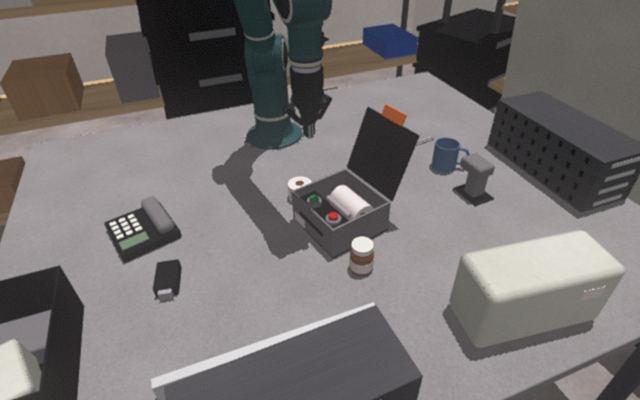

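The cover is open and leaning back, with green at about (314,199) and red at (333,215). The spare roll, jar and printer are where they were. The estimates put green near world (533,-34), so I'll descend there.

Call:
{"name": "apply_moves", "arguments": {
  "steps": [
    {"slide": [2,-4,20],"turn": [0,0,0],"gripper": 0},
    {"slide": [0,0,25],"turn": [0,0,0],"gripper": 0},
    {"slide": [0,0,25],"turn": [0,0,0],"gripper": 0},
    {"slide": [0,0,25],"turn": [0,0,0],"gripper": 0},
    {"slide": [0,0,25],"turn": [0,0,0],"gripper": 0},
    {"slide": [0,0,25],"turn": [0,0,0],"gripper": 0},
    {"slide": [0,0,15],"turn": [0,0,0],"gripper": 0},
    {"slide": [0,0,0],"turn": [0,0,0],"gripper": 0}
  ]
}}

```text
t: 8.95
eef_pos: [529.8, -34.6, 114.0]
ee_rot: [-3.117, -0.366, 0.013]
ft_force: [-0.5, 1.1, 1.0]
grip_width: 0.001
grasp_force: 0.0
```

```bash
python3 st.py -52 44 96
python3 - <<'E'
from h import *
from workcell import *
f=grab_frame("scene");i=f["frame"][150:250,270:390,::-1];cv2.imwrite("pics/g.png",cv2.resize(i,None,fx=5,fy=5,interpolation=2))
print(proj(f,get_state()["eef_pos"]))
E
```

```text
t 8.95 q [ 0.32  0.47 -0.39  1.96  0.24  0.77 -1.55] F [-0.5  1.1  1. ]
tcp printer [-54.4  45.9 114. ] 
tool axes in printer (cols)
 [[ 0.001 -1.     0.004]
 [-1.    -0.001  0.008]
 [-0.008 -0.004 -1.   ]]
slide needed [ 2.  -2.3 18. ]
[312.67122432 189.56314728]
```

View pics/g.png

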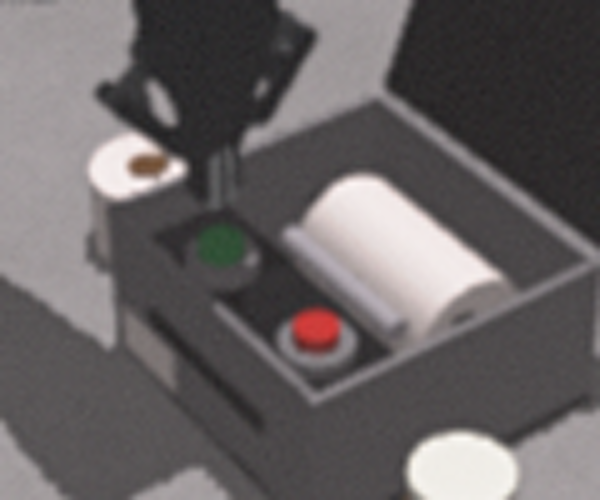

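The fingertip is right over the green button at crop (221,240), with an aim offset of about 3 mm toward world +x. I'll correct that and press.

Call:
{"name": "apply_moves", "arguments": {
  "steps": [
    {"slide": [3,0,12],"turn": [0,0,0],"gripper": 0},
    {"slide": [0,0,6],"turn": [0,0,0],"gripper": 0},
    {"slide": [0,0,3],"turn": [0,0,0],"gripper": 0},
    {"slide": [0,0,3],"turn": [0,0,0],"gripper": 0},
    {"slide": [0,0,0],"turn": [0,0,0],"gripper": 0},
    {"slide": [0,0,0],"turn": [0,0,0],"gripper": 0}
  ]
}}

```text
t: 9.5
eef_pos: [535.3, -32.7, 94.2]
ee_rot: [-3.119, -0.37, 0.0]
ft_force: [-0.6, -0.1, 0.0]
grip_width: 0.001
grasp_force: 0.0
```

```bash
python3 st.py -52 44 85
```

```text
t 9.5 q [ 0.3   0.5  -0.37  1.96  0.27  0.72 -1.57] F [-0.6 -0.1  0. ]
tcp printer [-53.8  40.   94.2] 
tool axes in printer (cols)
 [[ 0.004 -1.     0.   ]
 [-1.    -0.004  0.   ]
 [-0.    -0.    -1.   ]]
slide needed [-4.  -1.8  9.2]
```

Call:
{"name": "apply_moves", "arguments": {
  "steps": [
    {"slide": [-2,0,1],"turn": [0,0,0],"gripper": 0},
    {"slide": [0,0,2],"turn": [0,0,0],"gripper": 0},
    {"slide": [0,0,2],"turn": [0,0,0],"gripper": 0},
    {"slide": [0,0,0],"turn": [0,0,0],"gripper": 0},
    {"slide": [0,0,0],"turn": [0,0,0],"gripper": 0}
  ]
}}

```text
t: 9.92
eef_pos: [533.3, -33.3, 89.1]
ee_rot: [-3.12, -0.37, 0.001]
ft_force: [-0.5, -0.4, 3.7]
grip_width: 0.001
grasp_force: 1.5
```

Call:
{"name": "apply_moves", "arguments": {
  "steps": [
    {"slide": [0,0,1],"turn": [0,0,0],"gripper": 0},
    {"slide": [0,0,1],"turn": [0,0,0],"gripper": 0},
    {"slide": [0,0,0],"turn": [0,0,0],"gripper": 0},
    {"slide": [0,0,0],"turn": [0,0,0],"gripper": 0}
  ]
}}

```text
t: 10.25
eef_pos: [533.3, -33.3, 87.0]
ee_rot: [-3.12, -0.37, 0.001]
ft_force: [0.1, -1.1, 3.6]
grip_width: -0.0
grasp_force: 2.1
```

Call:
{"name": "apply_moves", "arguments": {
  "steps": [
    {"slide": [0,0,1],"turn": [0,0,0],"gripper": 0},
    {"slide": [0,0,0.7],"turn": [0,0,0],"gripper": 0},
    {"slide": [0,0,0],"turn": [0,0,0],"gripper": 0},
    {"slide": [0,0,0],"turn": [0,0,0],"gripper": 0}
  ]
}}

```text
t: 10.58
eef_pos: [533.3, -33.3, 86.0]
ee_rot: [3.12, 0.37, -0.001]
ft_force: [-3.4, 0.4, 11.1]
grip_width: -0.003
grasp_force: 5.6
```

Call:
{"name": "apply_moves", "arguments": {
  "steps": [
    {"slide": [0,0,0.7],"turn": [0,0,0],"gripper": 0},
    {"slide": [0,0,0],"turn": [0,0,0],"gripper": 0},
    {"slide": [0,0,0],"turn": [0,0,0],"gripper": 0}
  ]
}}

```text
t: 10.83
eef_pos: [533.3, -33.3, 85.9]
ee_rot: [3.119, 0.37, -0.001]
ft_force: [-6.7, -0.1, 17.1]
grip_width: -0.0
grasp_force: 8.3
```

The button is bottomed: the tip stalled at z = 86 mm while the force rose to 17 N. I'll retract.

Call:
{"name": "apply_moves", "arguments": {
  "steps": [
    {"slide": [0,0,-5],"turn": [0,0,0],"gripper": 0},
    {"slide": [0,0,-10],"turn": [0,0,0],"gripper": 0},
    {"slide": [0,0,-25],"turn": [0,0,0],"gripper": 0},
    {"slide": [0,0,-30],"turn": [0,0,0],"gripper": 0},
    {"slide": [0,0,-30],"turn": [0,0,0],"gripper": 0},
    {"slide": [0,0,-30],"turn": [0,0,0],"gripper": 0},
    {"slide": [0,0,-30],"turn": [0,0,0],"gripper": 0},
    {"slide": [0,0,0],"turn": [0,0,0],"gripper": 0}
  ]
}}

```text
t: 11.5
eef_pos: [536.6, -32.8, 250.6]
ee_rot: [3.118, 0.37, 0.015]
ft_force: [0.4, 1.0, -0.3]
grip_width: 0.003
grasp_force: 0.0
```

```bash
python3 st.py
python3 - <<'E'
from h import *
from workcell import *
f=grab_frame("scene");i=f["frame"][70:270,210:450,::-1];cv2.imwrite("pics/i.png",cv2.resize(i,None,fx=3,fy=3,interpolation=2))
E
```

```text
t 11.5 q [ 0.37  0.29 -0.44  1.84  0.15  1.03 -1.47] F [ 0.4  1.  -0.3]
tcp printer [-54.2  38.8 250.6] 
tool axes in printer (cols)
 [[ 0.004 -1.    -0.003]
 [-1.    -0.004 -0.01 ]
 [ 0.01   0.003 -1.   ]]
```

View pics/i.png

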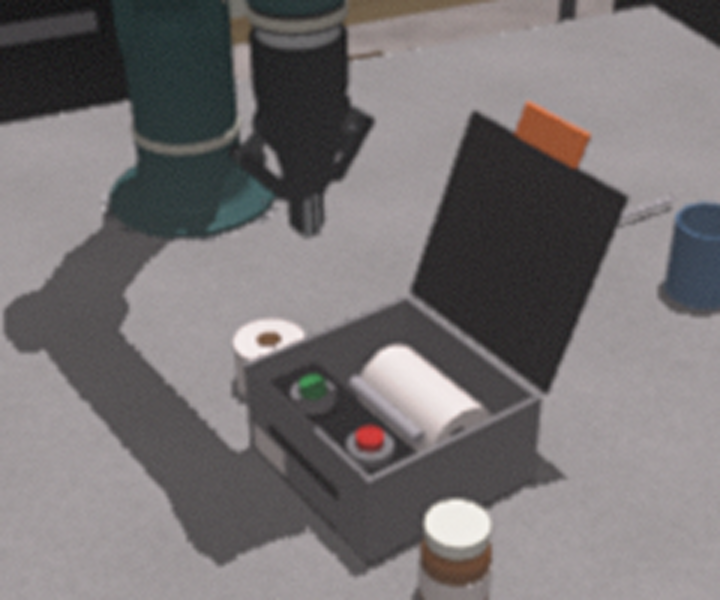

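The cover is still open, the green button at crop (313,384) is back up, nothing has moved, and the tool is clear.

```bash
python3 -c "
from workcell import *
print(hand_in())"
```

```text
the job is handed in; nothing more can be done
None
```

I flipped the cover back onto its stop, pressed the green button fully down and let it go, and handed the job in at about 11.5 s; the last picture showed the cover still open, the printer in place and the robot touching nothing, but hand-in gave no verdict.

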